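# Count a set of chair glides into the tray trough

### The arm

A 7-joint arm with a two-finger parallel gripper is mounted at the origin on the work surface. World frame = base frame: x ahead of the robot, y to its left, z up, the work surface at z = 0. Lengths are in m, angles in rad, forces in N, time in s.
With the tool pointing down it reaches from about 0.4 to 0.85 m from the base axis. Payload 10.4 kg.
Tool frame: the origin (TCP) lies at the very end of the fingers, on their centre line; the grasp point (between the pads) lies manip.hold_point_z behind it (manip.hold_point_z is the distance from the TCP to the grasp point, in m); z points along the fingers, y is the direction in which the jaws open and shut (so a half turn about z gives the same grasp; the last joint's range is limited). The gripper opens to 85 mm and grips with 20 to 120 N. Pads are 22 mm wide; open, the fingers measure 114 mm over their backs; the gripper's body (76 mm by 85 mm) begins 54 mm behind the grasp point. The pads swing forward as they close: fully open they stand 13 mm farther back than shut.
Start: joints at [1.15, 0.332, -0.065, 1.46, 0.022, 1.35, -0.088], TCP at [0.242, -0.576, 0.231] pointing down, gripper open.
Joint ranges: [-2.6, 2.6], [-0.5, 2.12], [-1.47, 1.34], [0.16, 2.42], [-1.27, 4.41], [0.06, 2.06], [-2.6, 2.6]. Speed limits (rad/s): [2.22, 2.22, 2.79, 2.79, 3.14, 3.14, 3.14].

### API

Orientations are given as a unit quaternion [x, y, z, w].
In Python, from workcell import manip gives the robot as it stands.
- The arm moves only by the tool jog_arm, never from a script. Its arguments are lists of equal length, an entry for each row: "translation": the shift along the world's x, y, z in mm, a list of three; "turn": the turn about the world's z in degrees. In form: {"translation": [[x, y, z], ...], "turn": [turn, ...]}. A call has 1 to 12 rows; each row is the pose to reach, as a shift and turn from the pose measured when the call began; what a row does not reach only later rows make up. A row lasts 1/12 s, in which the tool goes at most 41.7 mm and 7.16 degrees, less where a joint would pass 70% of its speed; a pose out of reach is approached as far as the arm can. A call with a gripper value outside its range is refused whole. "grip" is the finger opening in mm, from 0 to 85.4, set as the call begins (left out, the last holds). The fingers move at their own pace and stop on an object; "grip_force" is the grip in N (left out, the last holds). Time passes only in rows, so rows that repeat a pose let the fingers close. It gives the time, the measured TCP pose, the force and the opening at its end, in the units of the state.
- manip.get_obs(): the state, without advancing time (a new reading comes with each control period).
- manip.camera(name): name is "side" or "top"; returns a dict with "frame" (420x560x3 uint8, red, green, blue), "mtx" (3x3 intrinsics, pixels), "pose" (4x4, takes a point from camera to world coordinates). Camera axes: x right, y down, z forward; pixel columns grow to the right and rows downward; lengths in m; the calibration is good to about 2 mm. A picture is of the moment at which its call begins. There is no depth.
- manip.hand_in(): hands the job in, once; it reports no verdict.
Trained networks look in a picture, given as the dict that the camera call returned (one of the last four; its "shot" number tells which), for a name from the list of things; names that differ only in an ending like _2 or _b are one class to them, and where a whole thing is asked for, a point or a joint stands for the part that bears it (a point fixed in the world has none). Each returns a list of dicts, best first, with "confidence" (0 to 1); they miss things now and then, are a little off and sometimes report something else, mostly with a low value. They report only what shows in the picture. A call takes as long as a camera call. They do not tell look-alikes from the thing itself.
- manip.outline_of(picture, label): "mask" (420x560 bool, what is visible of it) and "extent" ([left, top, right, bottom] in pixels, round what is visible of it).
- manip.pinpoint(picture, label): "at" ([column, row] in pixels: a listed point, or the origin of a listed thing).
The state is a dict: "clock": time; "joint_pos": joint angles; "joint_velocities": joint speeds; "tau": joint torques, N m; "position": TCP position; "ee_rot": TCP orientation; "ft_force": force on the tool from outside, world axes, zero at the start; "torque": the same for the moment, N m; "grip_width": opening from 0.0 (shut) to 1.0 (fully open).
Only numpy, scipy, OpenCV 4.12 (cv2) and the standard library are available. Lean on these libraries where they do the work, as an engineer would, in place of code of your own. Each camera call takes 0.05 s, during which the arm holds its last target. There are 200 camera calls.

### The job

A set of four white chair glides is on the blue counting tray, but a black one has strayed among them. First put the black glide back into the box of black glides; then sweep all four white ones into the tray's trough with the orange paddle, never touching the white ones with the fingers (their felt must stay clean). Stand the paddle back upright on the bench and shut the yellow trough lid, leaving the other things on the bench where they are.

Things in the scene. Friction and masses are not known exactly. Their poses are not given: they have to be found in the camera images.
- tray: blue counting tray fixed to the bench, 170 mm (its x) by 230 mm (its y), yaw within 0.3 rad; origin under its centre at bench level. Its flat platform, top 34 mm above the bench, runs from y = -115 mm (open end, no rim) to y = +55 mm, then comes the sunk trough to y = +111 mm. Rims 4 mm thick along both x ends (outer faces at x = +-85 mm) stand 10 mm above the platform
- trough (a point): middle of the trough's floor, 4 mm above the bench (tray x 0, y +83 mm); axes as the tray's. The trough is 56 mm wide, 162 mm long, 30 mm deep and open to the platform's edge all along
- lid (a joint): hinge of the trough's yellow lid, rad: 0 shut (flat over the trough), 1.57 upright; starts at 1.6 to 1.9, leaning away from the platform. Hinge line along tray x at tray y = +113 mm, 37.5 mm above the bench. Slightly stiff: the lid stays where it is left; about 1 N on its outer face near the edge moves it
- lid_edge (a point): middle of the lid's free edge, 60 mm from the hinge line, on its outer (when shut, upper) face. The lid is a flat plate 160 mm along the hinge, 4 mm thick; shut, its upper face is 41.5 mm above the bench; a thumb tab 50 mm wide goes 11 mm beyond the edge
- paddle: loose orange sweeping paddle, 90 g, standing on the bench; origin mid-underside. Foot plate 136 (x) by 40 (y) by 4 mm; along its +y edge a blade 136 mm wide, 28 mm high, 4 mm thick, front face looking to +y, 20 mm from the origin; black square handle 18 x 18 mm upright over the origin, top 90 mm above the underside. Starts facing the tray (yaw within 0.25 rad)
- white1: white loose furniture-leg glide: a flat round disc 28 mm in diameter and 12 mm thick, 15 g, with a grey felt dot on top; origin at the centre of its underside. Starts on the tray's platform
- white2: white loose furniture-leg glide: a flat round disc 28 mm in diameter and 12 mm thick, 15 g, with a grey felt dot on top; origin at the centre of its underside. Starts on the tray's platform
- white3: white loose furniture-leg glide: a flat round disc 28 mm in diameter and 12 mm thick, 15 g, with a grey felt dot on top; origin at the centre of its underside. Starts on the tray's platform
- white4: white loose furniture-leg glide: a flat round disc 28 mm in diameter and 12 mm thick, 15 g, with a grey felt dot on top; origin at the centre of its underside. Starts on the tray's platform
- black: black loose furniture-leg glide: a flat round disc 28 mm in diameter and 12 mm thick, 15 g, with a grey felt dot on top; origin at the centre of its underside. Starts on the tray's platform among the white ones, at least 45 mm from their centres
- box_black: fixed open cardboard stock box, 130 x 130 mm outside, walls 4 mm thick and 50 mm high, its floor covered by a layer of nine fixed black glides (tops 16 mm above the bench). Origin under its centre at bench level, x and y along its sides. The two boxes may swap sides (left or right of the tray)
- box_white: fixed open cardboard stock box, 130 x 130 mm outside, walls 4 mm thick and 50 mm high, its floor covered by a layer of nine fixed white glides (tops 16 mm above the bench). Origin under its centre at bench level, x and y along its sides. The two boxes may swap sides (left or right of the tray). Nothing is to be put into it
- tape: roll of brown tape, 100 mm in diameter, 48 mm high, loose bystander; origin under its centre
- jar: small jar with a red cap, 56 mm in diameter, 85 mm high, loose bystander; origin under its centre
- carton: closed carton 70 x 90 x 60 mm, loose bystander; origin under its centre
- mug: white mug, 80 mm in diameter, 90 mm high, loose bystander; origin under its centre
- marker: red marker pen lying on the bench, 115 x 16 x 14 mm, along its x, loose bystander; origin under its centre
There are look-alikes about, which are no part of the job. Of the things that look like the paddle, the largest one is meant.

How it is judged:
By the outcome, as a careful person would: the job done as asked, in the order asked, and still so for the second after the job is handed in, with the robot touching nothing.
It also fails if it takes over 67 s, if anything falls off the work surface, if the arm or the gripper's body presses on something with over 40 N, if the wrist force passes 120 N, or if a joint passes its speed limit or range.

## Working session

There is one attempt and no reset: what is moved stays moved. The work goes in short steps, Python scripts to look and compute and a tool call to move; the robot and the scene stay as the last step left them, time stands still between calls to the robot, and variables do not carry over. Pictures are saved under pics/ and viewed, about 8 in all and at most 12, crops included, and the job is handed in when it is done.

Besides the shell and the picture viewer there is one more tool, called after "Request:" by a JSON object that holds its "method" and its "body". jog_arm: Moves the arm, as the interface text tells. Its arguments: {"type":"object","properties":{"translation":{"type":"array"},"turn":{"type":"array"},"grip":{"type":"number"},"grip_force":{"type":"number"}},"required":["translation","turn"]}

```bash
ls; mkdir -p pics
cat > h.py <<'E'
import numpy as np, cv2
from workcell import manip
def save(p,n): cv2.imwrite('pics/'+n, p['frame'][:,:,::-1])
def ray(p,uv,z):
    M=np.array(p['pose']);K=np.array(p['mtx'])
    d=M[:3,:3]@np.linalg.solve(K,[uv[0],uv[1],1.]);o=M[:3,3]
    return o+d*(z-o[2])/d[2]
def proj(p,X):
    M=np.array(p['pose']);K=np.array(p['mtx'])
    c=(np.atleast_2d(X)-M[:3,3])@M[:3,:3]; q=c@K.T
    return q[:,:2]/q[:,2:]
E
python3 - <<'E'
from h import *
o=manip.get_obs();print({k:np.round(v,3) for k,v in o.items()},manip.hold_point_z)
t=manip.camera('top');save(t,'top1.png')
s=manip.camera('side');save(s,'side1.png')
print(np.round(t['pose'],3),np.round(s['pose'],3),t['mtx'])
for n,z in [('tray',0),('trough',.004),('lid_edge',.09),('paddle',0),('white1',.034),('black',.034),('box_black',0),('box_white',0),('tape',0),('jar',0),('carton',0),('mug',0),('marker',0)]:
    for r in manip.pinpoint(t,n):
        print(n,round(r['confidence'],2),np.round(r['at']),np.round(ray(t,r['at'],z)[:2],4))
E
```

```text
pics
{'clock': np.float64(0.0), 'joint_pos': array([ 1.15 ,  0.333, -0.065,  1.461,  0.022,  1.35 , -0.089]), 'joint_velocities': array([ 0.001,  0.001, -0.   , -0.001,  0.   ,  0.001, -0.001]), 'tau': array([-0.0000e+00, -6.2545e+01,  4.9000e-02, -3.9160e+01,  1.6000e-02,
        1.0000e-02,  0.0000e+00]), 'position': array([ 0.242, -0.576,  0.23 ]), 'ee_rot': array([ 0.98 ,  0.198, -0.   , -0.001]), 'ft_force': array([0.037, 0.765, 0.716]), 'torque': array([-0.005, -0.013, -0.032]), 'grip_width': np.float64(1.004)} 0.0187
[[ 0.003 -0.989  0.148  0.383]
 [-1.    -0.005 -0.013 -0.002]
 [ 0.013 -0.148 -0.989  1.036]
 [ 0.     0.     0.     1.   ]] [[-0.763 -0.498  0.411  0.13 ]
 [-0.646  0.573 -0.505  0.5  ]
 [ 0.016 -0.651 -0.759  0.813]
 [ 0.     0.     0.     1.   ]] [[449.87361191   0.         278.4925975 ]
 [  0.         449.87361191 204.02585857]
 [  0.           0.           1.        ]]
tray 0.64 [257. 196.] [0.5579 0.0354]
trough 0.9 [222. 207.] [0.531  0.1164]
lid_edge 0.69 [198. 207.] [0.5178 0.1558]
paddle 0.83 [325. 292.] [ 0.3384 -0.1206]
paddle 0.65 [401. 322.] [ 0.2707 -0.2909]
white1 0.63 [284. 213.] [ 0.5126 -0.028 ]
white1 0.56 [281. 174.] [ 0.6032 -0.0211]
white1 0.43 [252. 222.] [0.4938 0.0443]
white1 0.16 [301. 114.] [ 0.7454 -0.0661]
black 0.63 [266. 195.] [0.555  0.0141]
black 0.16 [250. 223.] [0.4909 0.0474]
box_black 0.88 [437. 235.] [ 0.4675 -0.3838]
box_white 0.68 [102. 244.] [0.4453 0.3881]
tape 0.89 [384. 120.] [ 0.7454 -0.2691]
jar 0.55 [156. 116.] [0.7513 0.2784]
carton 0.74 [204. 105.] [0.7785 0.1634]
mug 0.96 [296. 113.] [ 0.7594 -0.0568]
marker 0.94 [168. 266.] [0.3948 0.2342]
marker 0.65 [438. 238.] [ 0.461  -0.3844]
```

View pics/top1.png

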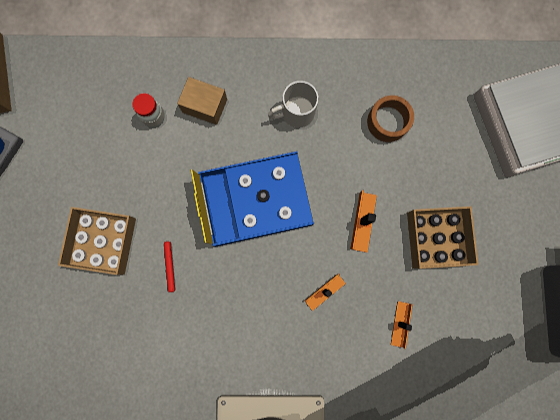

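View pics/side1.png

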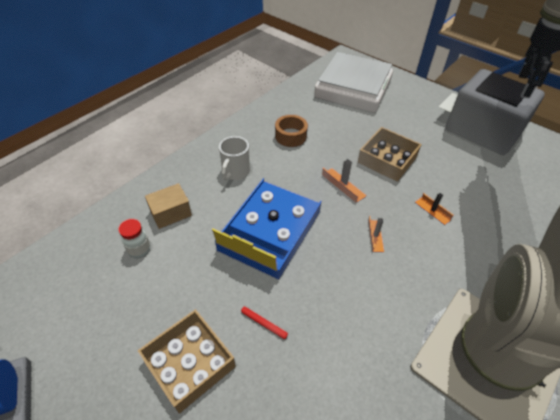

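The top view shows the tray at about (255,200), with its open end to the right. The black glide is at (263,196), with the whites around it. The big paddle is at (363,222), and the two smaller ones are look-alikes. The box of black glides is at (443,238). Next I fit the models to get exact poses.

```bash
cat >> h.py <<'E'
from scipy.optimize import minimize
def box(x0,x1,y0,y1,z0,z1): return np.array([[x,y,z] for x in(x0,x1) for y in(y0,y1) for z in(z0,z1)])/1000
def tray_parts(th):
    P=[box(-85,85,-115,115,0,34),box(-85,-81,-115,111,0,44),box(81,85,-115,111,0,44)]
    c,s=np.cos(th),np.sin(th)
    L=[]
    for x0,x1,r0,r1 in((-80,80,0,60),(-25,25,60,71)):
        b=box(x0,x1,r0,r1,0,4); r=b[:,1].copy(); t=b[:,2].copy()   # r from hinge, t normal (outer)
        b[:,1]=.113-r*c+t*s; b[:,2]=.0375+r*s+t*c; L.append(b)
    return P+L
PAD=[box(-68,68,-20,20,0,4),box(-68,68,16,20,0,28),box(-9,9,-9,9,0,90)]
BOX=[box(-65,65,-65,65,0,50)]
def place(b,x,y,yaw,z=0):
    c,s=np.cos(yaw),np.sin(yaw); return b@np.array([[c,s,0],[-s,c,0],[0,0,1]])+[x,y,z]
def sil(p,parts,S=4):
    m=np.zeros((420,560),np.uint8)
    for b in parts:
        h=cv2.convexHull(proj(p,b).astype(np.float32)); cv2.fillConvexPoly(m,np.round(h*16).astype(np.int32),255,cv2.LINE_AA,4)
    return m/255.
def fit(views,masks,parts,x0,step,z=0):
    rois=[cv2.dilate(m.astype(np.uint8),np.ones((25,25)))>0 for m in masks]
    def cost(v):
        pp=[place(b,*v[:3],z) for b in (parts(v[3]) if callable(parts) else parts)]
        return sum(np.abs(sil(p,pp)-m)[r].sum()/m.sum() for p,m,r in zip(views,masks,rois))
    best=None
    x=np.array(x0,float)
    for k in range(3):
        sx=np.vstack([x]+[x+np.eye(len(x))[i]*step[i]/(k+1) for i in range(len(x))])
        r=minimize(cost,x,method='Nelder-Mead',options=dict(initial_simplex=sx,xatol=1e-4,fatol=1e-4)); x=r.x
    return x,r.fun
def hsv(p): return cv2.cvtColor(p['frame'],cv2.COLOR_RGB2HSV).astype(int)
def comp(m,uv):
    n,l=cv2.connectedComponents(m.astype(np.uint8)); w=np.argwhere(l>0); q=w[((w-[uv[1],uv[0]])**2).sum(1).argmin()]; return l==l[tuple(q)]
def traymask(p,uv):
    h=hsv(p); m=((h[...,0]>95)&(h[...,0]<130)&(h[...,1]>120))|((h[...,0]>18)&(h[...,0]<35)&(h[...,1]>120))
    m=comp(m,uv); c,_=cv2.findContours(m.astype(np.uint8),0,2); o=np.zeros(m.shape,np.uint8); cv2.drawContours(o,c,-1,1,-1); return o>0
def padmask(p,uv):
    h=hsv(p); m=((h[...,0]>6)&(h[...,0]<18)&(h[...,1]>150)&(h[...,2]>60))
    m=cv2.morphologyEx(m.astype(np.uint8),cv2.MORPH_CLOSE,np.ones((3,3)))
    return comp(m,uv)
def whites(p,tray):
    """white blobs over the tray area -> tray coords"""
    h=hsv(p); m=((h[...,1]<60)&(h[...,2]>150)).astype(np.uint8)
    r=sil(p,[place(box(-81,81,-115,110,30,34),*tray[:3])])>.5
    m=cv2.morphologyEx(m*r.astype(np.uint8),cv2.MORPH_CLOSE,np.ones((7,7)))
    n,l,st,c=cv2.connectedComponentsWithStats(m); return [(st[i,4],c[i]) for i in range(1,n) if st[i,4]>20]
def totray(w,tray):
    c,s=np.cos(tray[2]),np.sin(tray[2]); d=np.array(w[:2])-tray[:2]; return np.array([c*d[0]+s*d[1],-s*d[0]+c*d[1]])
def fromtray(q,tray):
    c,s=np.cos(tray[2]),np.sin(tray[2]); return np.array([tray[0]+c*q[0]-s*q[1],tray[1]+s*q[0]+c*q[1]])
E
python3 - <<'E'
from h import *
t=manip.camera('top');s=manip.camera('side')
mt,ms=traymask(t,(240,215)),traymask(s,(300,215))
for views,masks in (([t],[mt]),([t,s],[mt,ms])):
    tr,f=fit(views,masks,tray_parts,[.545,.03,.15,1.7],[.01,.01,.1,.1]);print('tray',np.round(tr,4),f)
# handle excluded (black): use foot+blade only
pt=padmask(t,(363,210)); ps=padmask(s,(335,175));print(pt.sum(),ps.sum())
for views,masks in (([t],[pt]),([s],[ps]),([t,s],[pt,ps])):
    pd,f=fit(views,masks,PAD[:2],[.5,-.19,.1],[.01,.01,.1]);print('pad',np.round(pd,4),f)
for p in(t,s):
  for a,c in whites(p,tr): w=ray(p,c,.044);print('white',a,c.round(),w.round(4)[:2],totray(w,tr).round(4))
for p,uv in((t,(263,196)),(s,(273,215))):
  m=comp(hsv(p)[...,2]<70,uv); c=np.argwhere(m).mean(0)[::-1]; w=ray(p,c,.04); print('black',m.sum(),c,w.round(4),totray(w,tr).round(4))
for r in manip.pinpoint(s,'box_black')[:1]: print(r['confidence'],ray(s,r['at'],0))
np.save('tray.npy',tr);np.save('pad.npy',pd)
v=t['frame'].copy()
for q,col in((tr,(255,255,255)),(pd,(0,255,0))):
    for b in (tray_parts(q[3]) if len(q)>3 else PAD): cv2.polylines(v,[cv2.convexHull(proj(t,place(b,*q[:3])).astype(np.float32)).astype(np.int32)],True,col,1)
v2=s['frame'].copy()
for q,col in((tr,(255,255,255)),(pd,(0,255,0))):
    for b in (tray_parts(q[3]) if len(q)>3 else PAD): cv2.polylines(v2,[cv2.convexHull(proj(s,place(b,*q[:3])).astype(np.float32)).astype(np.int32)],True,col,1)
o=np.hstack([cv2.resize(v[130:290,170:490],None,fx=1.2,fy=1.2),cv2.resize(v2[130:290,190:400],None,fx=1.2,fy=1.2)])
cv2.imwrite('pics/fit.png',o[:,:,::-1])
E
```

```text
tray [0.5481 0.0392 0.2223 1.6167] 0.03670533467420197
tray [0.5488 0.0388 0.2257 1.6316] 0.4162257376630883
891 47
pad [ 0.4981 -0.2122 -0.1791] 0.29274443784247706
pad [ 0.4467 -0.1533  0.3667] 1.0
pad [ 0.4 -0.1  0.6] 2.0
white 117 [279. 172.] [ 0.6041 -0.0151] [ 0.0418 -0.0649]
white 115 [245. 180.] [0.5858 0.0607] [0.041 0.013]
white 121 [285. 212.] [ 0.5136 -0.0291] [-0.0495 -0.0583]
white 125 [250. 220.] [0.4958 0.049 ] [-0.0494  0.0218]
white 44 [299. 194.] [ 0.5443 -0.072 ] [-0.0292 -0.107 ]
white 80 [267. 195.] [ 0.6029 -0.0137] [ 0.041  -0.0633]
white 86 [298. 210.] [ 0.5124 -0.0279] [-0.0504 -0.0568]
white 95 [252. 216.] [0.5846 0.0619] [0.0401 0.0145]
white 96 [283. 233.] [0.4945 0.05  ] [-0.0504  0.0231]
black 92 [262.54347826 195.76086957] [0.5513 0.0208 0.04  ] [-0.0016 -0.0181]
black 40 [272.875 217.15 ] [0.5466 0.0275 0.04  ] [-0.0047 -0.0105]
0.98 [ 0.46173376 -0.3776387   0.        ]
```

View pics/fit.png

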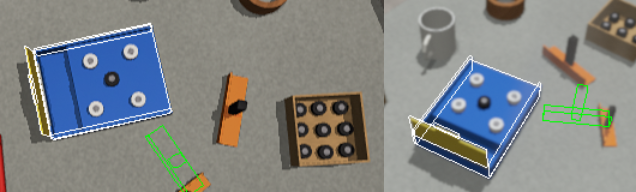

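The tray fit sits well on the picture. The paddle fit failed because its mask was bad, so I redo that one.

```bash
cat >> h.py <<'E'
def padmask(p,uv):
    h=hsv(p); m=((h[...,0]>3)&(h[...,0]<20)&(h[...,1]>130)&(h[...,2]>50)) 
    m=cv2.morphologyEx(m.astype(np.uint8),cv2.MORPH_CLOSE,np.ones((5,5)))
    m[:,:]*=(np.hypot(*(np.indices(m.shape)[::-1]-np.array(uv).reshape(2,1,1)))<45)
    return comp(m,uv)
E
python3 - <<'E'
from h import *
t=manip.camera('top');s=manip.camera('side')
print(hsv(t)[235,360],hsv(t)[200,367],hsv(s)[177,333],hsv(s)[192,357])
pt=padmask(t,(363,220)); ps=padmask(s,(344,184));print(pt.sum(),ps.sum())
for m in(pt,ps): w=np.argwhere(m); print(w.min(0),w.max(0))
for views,masks in (([t],[pt]),([s],[ps]),([t,s],[pt,ps])):
    pd,f=fit(views,masks,PAD[:2],[.5,-.19,.1],[.01,.01,.1]);print('pad',np.round(pd,4),f)
np.save('pad.npy',pd)
# black disc via felt dot & box refinement
tr=np.load('tray.npy')
bx,f=None,None
for r in manip.outline_of(t,'box_black')[:1]:
    bx,f=fit([t],[r['mask']],BOX,[.465,-.38,0],[.01,.01,.1]);print('box',bx.round(4),f)
for p in (t,s):
  for r in manip.outline_of(p,'black')[:2]:
    c=np.argwhere(r['mask']).mean(0)[::-1]; print('black',r['confidence'],r['mask'].sum(),c,ray(p,c,.041).round(4),totray(ray(p,c,.041),tr).round(4))
o=[]
for p,(a,b,c,d) in((t,(170,270,330,490)),(s,(130,230,300,430))):
    v=p['frame'].copy()
    for q in PAD: cv2.polylines(v,[cv2.convexHull(proj(p,place(q,*pd[:3])).astype(np.float32)).astype(np.int32)],True,(0,255,0),1)
    o.append(cv2.resize(v[a:b,c:d],(400,300)))
cv2.imwrite('pics/fit2.png',np.hstack(o)[:,:,::-1])
E
```

```text
[ 14 192 209] [ 14 193 209] [ 10 140 151] [ 14 152 211]
909 127
[190 350] [251 376]
[183 345] [200 364]
pad [ 0.4979 -0.2118 -0.1993] 0.26751655557712634
pad [ 0.5207 -0.1658  0.7675] 2.287818434460398
pad [ 0.5026 -0.2106 -0.1631] 3.1583560888125244
box [ 0.4599 -0.3833  0.0566] 0.03922774954637071
black 0.62 103 [273.11650485 215.44660194] [0.5492 0.0237 0.041 ] [-0.003  -0.0148]
black 0.45 863 [244.84472769 248.98725377] [0.5327 0.1406 0.041 ] [0.0071 0.1028]
```

View pics/fit2.png

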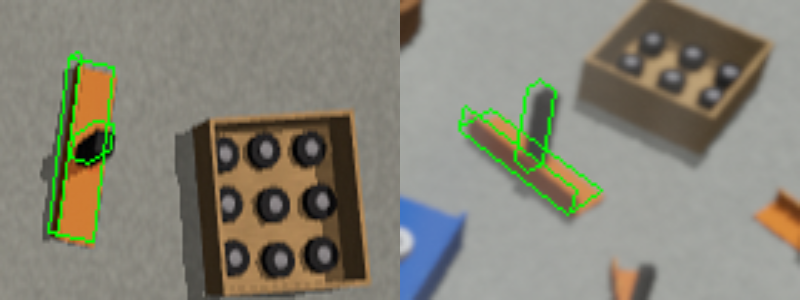

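```bash
cat >> h.py <<'E'
def padmask(p,uv,R=48):
    h=hsv(p); m=(((h[...,0]<22)&(h[...,1]>85))|(h[...,2]<62)).astype(np.uint8)
    m*=(np.hypot(*(np.indices(m.shape)[::-1]-np.array(uv).reshape(2,1,1)))<R)
    return comp(cv2.morphologyEx(m,cv2.MORPH_CLOSE,np.ones((3,3))),uv)
def overlay(items,name,crops):
    o=[]
    for p,(a,b,c,d) in crops:
        v=p['frame'].copy()[a:b,c:d]; k=400/(d-c); v=cv2.resize(v,None,fx=k,fy=k)
        for q in items: cv2.polylines(v,[((cv2.convexHull(proj(p,q).astype(np.float32))-[c,a]+.5)*k).astype(np.int32)],True,(0,255,0),1)
        o.append(v[:400])
    cv2.imwrite('pics/'+name,np.hstack([cv2.copyMakeBorder(x,0,400-len(x),0,0,0) for x in o])[:,:,::-1])
E
python3 - <<'E'
from h import *
t=manip.camera('top');s=manip.camera('side')
pt=padmask(t,(363,220),40); ps=padmask(s,(344,184),28);print(pt.sum(),ps.sum())
for m in(pt,ps): w=np.argwhere(m); print(w.min(0),w.max(0))
for views,masks in (([t],[pt]),([s],[ps]),([t,s],[pt,ps])):
    pd,f=fit(views,masks,PAD,[.498,-.211,-.1],[.01,.01,.1]);print('pad',np.round(pd,4),f)
np.save('pad.npy',pd)
overlay([place(b,*pd) for b in PAD],'fit3.png',[(t,(180,260,325,405)),(s,(140,220,310,390))])
cv2.imwrite('pics/m.png',ps*255)
E
```

```text
1061 454
[190 350] [252 376]
[168 323] [201 365]
pad [ 0.4986 -0.212  -0.1985] 0.11590988893201011
pad [ 0.4989 -0.2153 -0.2121] 0.8579683855921222
pad [ 0.4983 -0.2129 -0.1992] 0.9958392265466394[ WARN:0@4.246] global loadsave.cpp:1063 imwrite_ Unsupported depth image for selected encoder is fallbacked to CV_8U.
```

View pics/fit3.png

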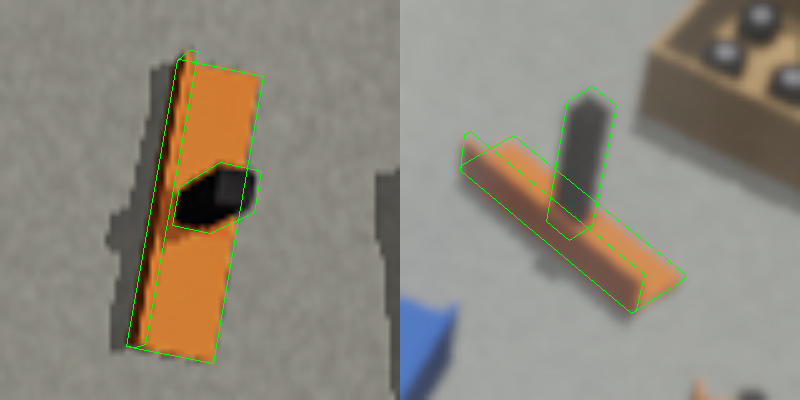

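The paddle fit now matches both views: (0.498, -0.2125), yaw -0.20. The tray is at (0.5485, 0.039), yaw 0.225. Next I approach the black glide with the jaws along tray y, which passes between the whites.

Request:
{"method": "jog_arm", "body": {"translation": [[308,597,-80],[308,597,-80],[308,597,-80],[308,597,-80],[308,597,-80],[308,597,-80],[308,597,-80],[308,597,-80],[308,597,-80],[308,597,-80],[308,597,-80],[308,597,-80]], "turn": [-9.9,-9.9,-9.9,-9.9,-9.9,-9.9,-9.9,-9.9,-9.9,-9.9,-9.9,-9.9], "grip": 44, "grip_force": 30}}

```text
clock: 2.25
position: [0.4704, -0.1332, 0.1724]
ee_rot: [0.994, 0.112, 0.0, 0.0]
ft_force: [1.6, -0.9, -0.4]
grip_width: 0.517
```

Request:
{"method": "jog_arm", "body": {"translation": [[80,154.5,-70],[80,154.5,-70],[80,154.5,-70],[80,154.5,-70],[80,154.5,-70],[80,154.5,-70],[80,154.5,-70]], "turn": [0,0,0,0,0,0,0]}}

```text
clock: 2.83
position: [0.5503, 0.0228, 0.1018]
ee_rot: [0.994, 0.113, -0.0, -0.0]
ft_force: [-0.0, -0.1, -0.3]
grip_width: 0.517
```

Run:
```python
from h import *
o=manip.get_obs();print(o['position'].round(4),o['ee_rot'].round(4),o['joint_pos'].round(2),np.degrees(2*np.arctan2(o['ee_rot'][1],o['ee_rot'][0])))
t=manip.camera('top');s=manip.camera('side')
v=np.hstack([cv2.resize(t['frame'][130:260,180:330],(400,347)),cv2.resize(s['frame'][150:280,200:350],(400,347))])
cv2.imwrite('pics/app.png',v[:,:,::-1])
```

```text
[0.5503 0.0228 0.1018] [ 9.935e-01  1.135e-01 -2.000e-04 -1.000e-04] [ 0.34  0.33 -0.54  1.79  0.19  1.07 -1.61] 13.028946905242814
```

View pics/app.png

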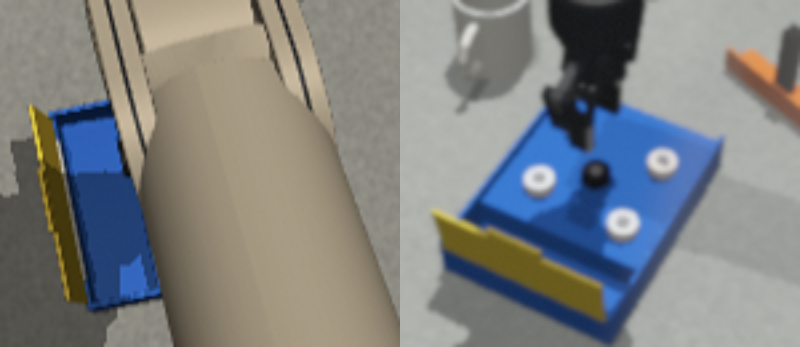

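The fingers are centred over the black glide, at about (595,172) in the right half of the crop, and clear of the whites. I descend and grip.

Request:
{"method": "jog_arm", "body": {"translation": [[0,0,-35],[0,0,-55],[0,0,-65],[0,0,-65]], "turn": [0,0,0,0]}}

```text
clock: 3.27
position: [0.549, 0.0188, 0.0361]
ee_rot: [0.994, 0.111, -0.001, 0.001]
ft_force: [0.2, -0.1, -0.7]
grip_width: 0.514
```

Request:
{"method": "jog_arm", "body": {"translation": [[0,0,0],[0,0,0],[0,0,0],[0,0,0],[0,0,0],[0,0,0]], "turn": [0,0,0,0,0,0], "grip": 20}}

```text
clock: 3.77
position: [0.5498, 0.0186, 0.0372]
ee_rot: [0.994, 0.111, -0.0, 0.001]
ft_force: [-1.6, -0.8, 6.9]
grip_width: 0.31
```

Request:
{"method": "jog_arm", "body": {"translation": [[0,0,20],[0,0,50],[0,0,80],[0,0,80]], "turn": [0,0,0,0]}}

```text
clock: 4.1
position: [0.5529, 0.0193, 0.1232]
ee_rot: [0.994, 0.111, 0.004, 0.002]
ft_force: [1.6, -0.0, -0.0]
grip_width: 0.307
```

Request:
{"method": "jog_arm", "body": {"translation": [[-92,-402,30],[-92,-402,30],[-92,-402,30],[-92,-402,30],[-92,-402,30],[-92,-402,30],[-92,-402,30],[-92,-402,30],[-92,-402,30],[-92,-402,30],[-92,-402,30],[-92,-402,30]], "turn": [0,0,0,0,0,0,0,0,0,0,0,0]}}

```text
clock: 5.1
position: [0.4597, -0.3853, 0.1532]
ee_rot: [0.994, 0.109, 0.004, 0.002]
ft_force: [-0.3, 0.4, -0.0]
grip_width: 0.307
```

Run:
```python
from h import *
o=manip.get_obs();print(o['position'].round(4),o['joint_pos'].round(2),o['grip_width'])
s=manip.camera('side');t=manip.camera('top');tr=np.load('tray.npy')
for p in(s,t):
  for a,c in whites(p,tr): w=ray(p,c,.044);print('white',a,totray(w,tr).round(4))
v=np.hstack([cv2.resize(t['frame'][150:300,380:530],(400,400)),cv2.resize(s['frame'][60:210,310:460],(400,400))])
cv2.imwrite('pics/drop.png',v[:,:,::-1])
```

```text
[ 0.4597 -0.3853  0.1532] [ 0.87  0.34 -0.31  1.62  0.11  1.18 -0.81] 0.30666930451440294
white 44 [-0.0292 -0.107 ]
white 82 [ 0.0412 -0.0635]
white 88 [-0.0505 -0.0566]
white 96 [0.0401 0.0146]
white 99 [-0.0505  0.0232]
white 117 [ 0.0418 -0.0649]
white 115 [0.041 0.013]
white 121 [-0.0495 -0.0583]
white 125 [-0.0494  0.0218]
```

View pics/drop.png

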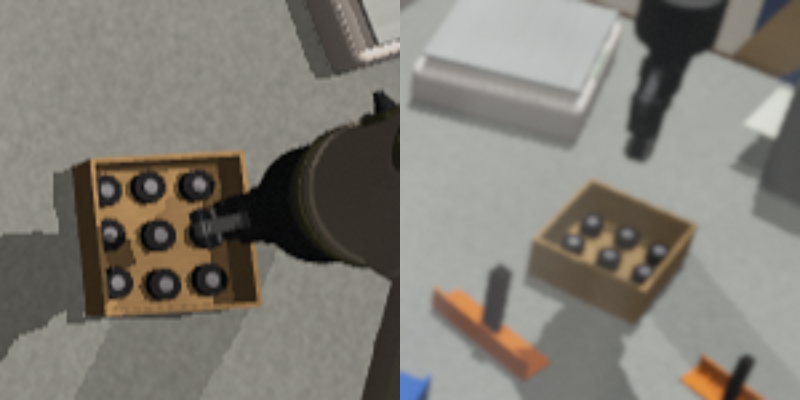

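Request:
{"method": "jog_arm", "body": {"translation": [[0,0,-40],[0,0,-80],[0,0,-110],[0,0,-124],[0,0,-129],[0,0,-129]], "turn": [0,0,0,0,0,0]}}

```text
clock: 5.7
position: [0.4616, -0.3801, 0.0233]
ee_rot: [0.994, 0.112, 0.004, 0.0]
ft_force: [0.4, 0.4, 0.6]
grip_width: 0.307
```

Request:
{"method": "jog_arm", "body": {"translation": [[0,0,0],[0,0,0],[0,0,0],[0,0,0]], "turn": [0,0,0,0], "grip": 46}}

```text
clock: 6.03
position: [0.4622, -0.3805, 0.0245]
ee_rot: [0.994, 0.112, 0.004, 0.001]
ft_force: [0.2, 0.2, -0.4]
grip_width: 0.537
```

Request:
{"method": "jog_arm", "body": {"translation": [[0,0,20],[0,0,60],[0,0,100],[0,0,130],[0,0,130]], "turn": [0,0,0,0,0]}}

```text
clock: 6.45
position: [0.4651, -0.3825, 0.1625]
ee_rot: [0.994, 0.112, 0.008, 0.005]
ft_force: [1.4, -1.3, 1.0]
grip_width: 0.539
```

Request:
{"method": "jog_arm", "body": {"translation": [[33,170,0],[33,170,0],[33,170,0],[33,170,0],[33,170,0],[33,170,0],[33,170,0]], "turn": [-24.3,-24.3,-24.3,-24.3,-24.3,-24.3,-24.3]}}

```text
clock: 7.03
position: [0.4985, -0.2121, 0.1629]
ee_rot: [0.995, -0.098, 0.007, 0.007]
ft_force: [-1.1, -0.9, 0.2]
grip_width: 0.543
```

Run:
```python
from h import *
o=manip.get_obs();print(o['position'].round(4),o['joint_pos'].round(2),np.degrees(2*np.arctan2(o['ee_rot'][1],o['ee_rot'][0])),o['ee_rot'].round(4))
s=manip.camera('side');t=manip.camera('top')
v=np.hstack([cv2.resize(t['frame'][180:290,380:490],(400,400)),cv2.resize(s['frame'][90:240,290:440],(400,400))])
cv2.imwrite('pics/drop2.png',v[:,:,::-1])
```

```text
[ 0.4985 -0.2121  0.1629] [ 0.64  0.21 -0.37  1.77  0.09  1.16 -1.53] -11.283353567955945 [ 0.9951 -0.0983  0.0074  0.0071]
```

View pics/drop2.png

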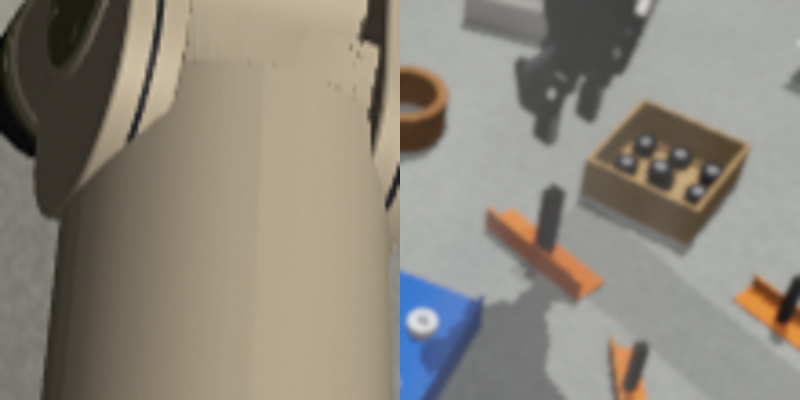

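The black glide now sits in the box, on top of the centre one at about (658,170), and the gripper is above the paddle handle. Next I grasp the paddle.

Request:
{"method": "jog_arm", "body": {"translation": [[0,0,-35],[0,0,-70],[0,0,-95],[0,0,-110],[0,0,-114],[0,0,-114],[0,0,-114]], "turn": [0,0,0,0,0,0,0]}}

```text
clock: 7.72
position: [0.4981, -0.2149, 0.0493]
ee_rot: [0.995, -0.101, 0.007, 0.007]
ft_force: [-0.3, 0.0, 0.4]
grip_width: 0.541
```

Request:
{"method": "jog_arm", "body": {"translation": [[0,0,0],[0,0,0],[0,0,0],[0,0,0],[0,0,0],[0,0,0],[0,0,0]], "turn": [0,0,0,0,0,0,0], "grip": 8, "grip_force": 50}}

```text
clock: 8.3
position: [0.4985, -0.2153, 0.0501]
ee_rot: [0.995, -0.101, 0.008, 0.008]
ft_force: [-1.6, -0.8, 6.9]
grip_width: 0.205
```

Run:
```python
from h import *
o=manip.get_obs();print(o['position'].round(4),o['joint_pos'].round(2),np.degrees(2*np.arctan2(o['ee_rot'][1],o['ee_rot'][0])),o['ee_rot'].round(4))
s=manip.camera('side')
ps=padmask(s,(344,184),28)
print(fit([s],[ps],PAD,[.498,-.212,-.2],[.005,.005,.05]))
tr=np.load('tray.npy')
print('tray y=-145 pose', fromtray([0,-.150],tr), np.degrees(tr[2]))
for y in(-.135,.035,.04):print(y,fromtray([0,y],tr))
```

```text
[ 0.4985 -0.2153  0.0501] [ 0.62  0.34 -0.35  1.87  0.16  0.93 -1.58] -11.572456942829673 [ 0.9948 -0.1008  0.008   0.0075]
(array([ 0.49615603, -0.21874714, -0.2408189 ]), np.float64(0.7485354635681434))
tray y=-145 pose [ 0.58237463 -0.10738604] 12.93306813740552
-0.135 [ 0.57901744 -0.09276656]
0.035 [0.54096929 0.07292092]
0.04 [0.53985023 0.07779408]
```

Request:
{"method": "jog_arm", "body": {"translation": [[0,0,15],[0,0,45],[40,45,60],[87,93,60],[87,93,60],[87,93,60],[87,93,60],[87,93,60],[87,93,60]], "turn": [0,0,6,13,20,24.5,24.5,24.5,24.5]}}

```text
clock: 9.1
position: [0.5847, -0.1235, 0.1096]
ee_rot: [0.994, 0.111, 0.009, 0.006]
ft_force: [-0.8, 0.4, -0.2]
grip_width: 0.204
```

Run:
```python
from h import *
o=manip.get_obs();print(o['position'].round(4),o['joint_pos'].round(2),np.degrees(2*np.arctan2(o['ee_rot'][1],o['ee_rot'][0])),o['ee_rot'].round(4),o['grip_width'])
s=manip.camera('side');tr=np.load('tray.npy');q=o['position']
print(totray(q,tr))
overlay([place(b,q[0],q[1],np.radians(12.9),q[2]-.050) for b in PAD],'lift.png',[(s,(130,280,200,400))])
```

```text
[ 0.5847 -0.1235  0.1096] [ 0.51  0.39 -0.46  1.68  0.2   1.1  -1.37] 12.716089695812803 [0.9938 0.1107 0.0088 0.0059] 0.20444723126342176
[-0.0013883  -0.16626337]
```

View pics/lift.png

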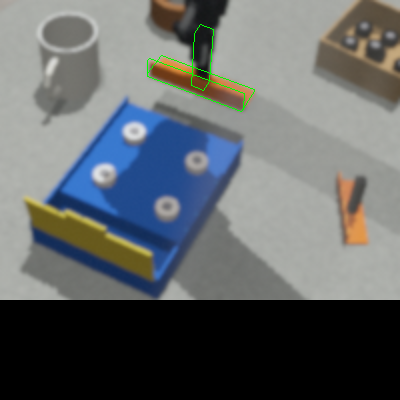

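The paddle outline matches the held pose in the side view, at about (200,85) in the crop. I lower it behind the open end and slide it in.

Request:
{"method": "jog_arm", "body": {"translation": [[1,0,-12],[1,0,-22.5],[1,0,-22.5],[1,0,-22.5],[-5,25,-22.5],[-11,55,-22.5],[-11,55,-22.5],[-11,55,-22.5]], "turn": [0,0,0,0,0,0,0,0]}}

```text
clock: 9.82
position: [0.5738, -0.0666, 0.0877]
ee_rot: [0.994, 0.112, 0.009, 0.006]
ft_force: [-0.4, -0.6, -0.9]
grip_width: 0.201
```

Run:
```python
from h import *
o=manip.get_obs();print(o['position'].round(4),o['joint_pos'].round(2),np.degrees(2*np.arctan2(o['ee_rot'][1],o['ee_rot'][0])),o['ee_rot'].round(4),o['grip_width'],o['ft_force'].round(2))
tr=np.load('tray.npy');q=o['position']
print(totray(q,tr))
for y in(.02,.042):print(y,(fromtray([0,y],tr)-q[:2])*1000)
```

```text
[ 0.5738 -0.0666  0.0877] [ 0.44  0.38 -0.49  1.75  0.22  1.04 -1.47] 12.905015188129001 [0.9936 0.1124 0.0092 0.0057] 0.20121970052330934 [-0.37 -0.62 -0.88]
[ 0.00071665 -0.108368  ]
0.02 [-29.4288531  124.95119398]
0.042 [-34.35273162 146.39310202]
```

Request:
{"method": "jog_arm", "body": {"translation": [[-2.5,10.4,-1],[-5,20.8,-1.5],[-7.4,31.2,-1.5],[-9.8,41.6,-1.5],[-12.3,52,-1.5],[-14.7,62.5,-1.5],[-17.2,73,-1.5],[-19.6,83.3,-1.5],[-22,93.7,-1.5],[-24.5,104,-1.5],[-27,114.5,-1.5],[-29.4,125,-1.5]], "turn": [0,0,0,0,0,0,0,0,0,0,0,0]}}

```text
clock: 10.82
position: [0.5441, 0.0595, 0.0863]
ee_rot: [0.994, 0.112, 0.009, 0.006]
ft_force: [-1.1, -1.0, -0.6]
grip_width: 0.201
```

Run:
```python
from h import *
o=manip.get_obs();print(o['position'].round(4),np.degrees(2*np.arctan2(o['ee_rot'][1],o['ee_rot'][0])),o['grip_width'],o['ft_force'].round(2))
tr=np.load('tray.npy');q=o['position'];s=manip.camera('side')
print(totray(q,tr))
for y in(.037,.042):print(y,(fromtray([0,y],tr)-q[:2])*1000)
overlay([],'sw1.png',[(s,(150,280,190,360))])
```

```text
[0.5441 0.0595 0.0863] 12.906448378687744 0.20098605442330209 [-1.08 -0.99 -0.62]
[4.23291444e-05 2.12088093e-02]
0.037 [-3.57552374 15.38112885]
0.042 [-4.69458704 20.25428976]
```

View pics/sw1.png

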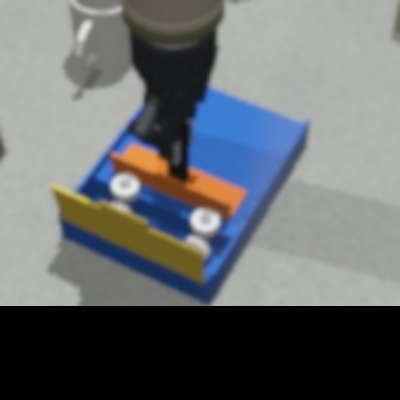

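Two whites are already in the trough, and the other two are at its edge, at (123,185) and (205,220) in the crop. I finish the sweep gently.

Request:
{"method": "jog_arm", "body": {"translation": [[-1.1,4.9,0],[-2.2,9.7,0],[-3.4,14.6,0],[-4.5,19.5,0],[-5.4,23.2,0],[-5.4,23.2,0],[-5.4,23.2,0]], "turn": [0,0,0,0,0,0,0]}}

```text
clock: 11.45
position: [0.5382, 0.0853, 0.0863]
ee_rot: [0.993, 0.114, 0.009, 0.005]
ft_force: [-0.1, 0.3, -1.4]
grip_width: 0.203
```

Request:
{"method": "jog_arm", "body": {"translation": [[5,-20,2],[9.5,-40,25],[9.5,-40,60],[17,-70,90],[17,-70,90],[17,-70,90]], "turn": [0,0,0,0,0,0]}}

```text
clock: 11.95
position: [0.5565, 0.013, 0.178]
ee_rot: [0.994, 0.112, 0.011, 0.006]
ft_force: [0.1, -0.2, -1.0]
grip_width: 0.205
```

Run:
```python
from h import *
o=manip.get_obs();print(o['position'].round(4),np.degrees(2*np.arctan2(o['ee_rot'][1],o['ee_rot'][0])),o['grip_width'],o['ft_force'].round(2))
t=manip.camera('top');s=manip.camera('side')
overlay([],'sw2.png',[(t,(150,250,180,280)),(s,(180,280,205,305))])
```

```text
[0.5565 0.013  0.178 ] 12.83451021374443 0.20534599634251183 [ 0.13 -0.21 -0.98]
```

View pics/sw2.png

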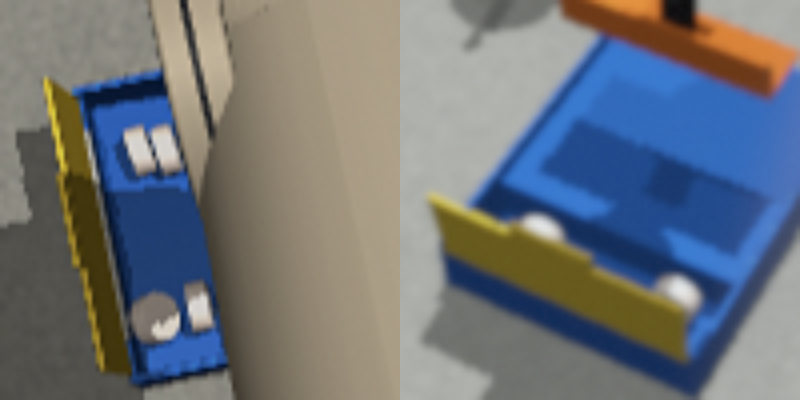

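All four whites are in the trough, three of them standing on edge (32 mm high, under the lid's 37.5 mm). I take the paddle back to where it stood.

Request:
{"method": "jog_arm", "body": {"translation": [[-10,-40,0],[-20,-80,0],[-30,-120,0],[-40,-160,0],[-58,-228,-30],[-58,-228,-60],[-58,-228,-90],[-58,-228,-105],[-58,-228,-105],[-58,-228,-105],[-58,-228,-105]], "turn": [-5,-10,-15,-20,-24.4,-24.4,-24.4,-24.4,-24.4,-24.4,-24.4]}}

```text
clock: 12.97
position: [0.4976, -0.2116, 0.0715]
ee_rot: [0.995, -0.098, 0.008, 0.007]
ft_force: [0.5, 0.3, -0.8]
grip_width: 0.207
```

Run:
```python
from h import *
o=manip.get_obs();print(o['position'].round(4),np.degrees(2*np.arctan2(o['ee_rot'][1],o['ee_rot'][0])),o['ee_rot'],o['grip_width'],o['ft_force'].round(2))
```

```text
[ 0.4976 -0.2116  0.0715] -11.255076123721619 [ 0.99512589 -0.09805585  0.00809387  0.00663338] 0.20744990156634366 [ 0.53  0.32 -0.82]
```

Request:
{"method": "jog_arm", "body": {"translation": [[1,-3,-10],[1,-3,-17],[1,-3,-20],[1,-3,-21],[1,-3,-21],[1,-3,-21]], "turn": [0,0,0,0,0,0]}}

```text
clock: 13.47
position: [0.4988, -0.2145, 0.0507]
ee_rot: [0.995, -0.098, 0.008, 0.007]
ft_force: [-0.3, -0.6, -0.3]
grip_width: 0.199
```

Request:
{"method": "jog_arm", "body": {"translation": [[0,0,-1],[0,0,-1],[0,0,-1]], "turn": [0,0,0]}}

```text
clock: 13.72
position: [0.4989, -0.2147, 0.0501]
ee_rot: [0.995, -0.098, 0.008, 0.007]
ft_force: [-2.2, 1.6, 4.1]
grip_width: 0.203
```

Request:
{"method": "jog_arm", "body": {"translation": [[0,0,0],[0,0,0],[0,0,0],[0,0,0],[0,0,0]], "turn": [0,0,0,0,0], "grip": 46}}

```text
clock: 14.13
position: [0.4989, -0.2146, 0.05]
ee_rot: [0.995, -0.098, 0.008, 0.007]
ft_force: [0.3, -0.1, 0.2]
grip_width: 0.539
```

Request:
{"method": "jog_arm", "body": {"translation": [[0,0,25],[0,0,65],[0,0,105],[0,0,130],[0,0,130],[0,0,130]], "turn": [0,0,0,0,0,0]}}

```text
clock: 14.63
position: [0.4997, -0.215, 0.1816]
ee_rot: [0.995, -0.098, 0.01, 0.007]
ft_force: [-0.6, -0.2, -1.3]
grip_width: 0.536
```

Run:
```python
from h import *
tr=np.load('tray.npy')
o=manip.get_obs();print(o['position'].round(4),np.degrees(2*np.arctan2(o['ee_rot'][1],o['ee_rot'][0])),o['ee_rot'].round(3),o['joint_pos'].round(2))
s=manip.camera('side')
ps=padmask(s,(344,184),28)
print(fit([s],[ps],PAD,[.498,-.212,-.2],[.005,.005,.05]))
overlay([place(b,.4983,-.2125,-.2) for b in PAD],'pb.png',[(s,(110,230,270,390))])
for y in(.113,.16,.18): print(y,fromtray([0,y],tr))
```

```text
[ 0.4997 -0.215   0.1816] -11.25949904317922 [ 0.995 -0.098  0.01   0.007] [ 0.63  0.19 -0.35  1.75  0.08  1.19 -1.51]
(array([ 0.49683766, -0.21809698, -0.21864153]), np.float64(0.7792528379772962))
0.113 [0.5235119  0.14894223]
0.16 [0.51299271 0.19474994]
0.18 [0.50851645 0.21424258]
```

View pics/pb.png

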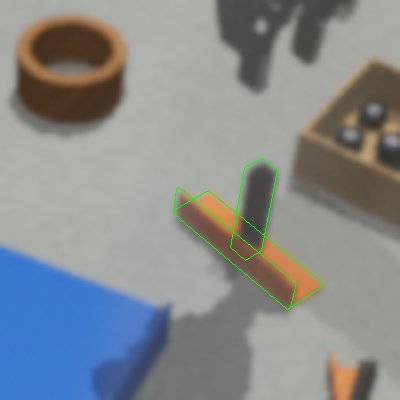

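The paddle is back upright on its outline, at about (250,240) in the crop. That was the twelfth view, so from here I check with numbers only. Next I move behind the lid with the fingers shut.

Request:
{"method": "jog_arm", "body": {"translation": [[12,417,0],[12,417,0],[12,417,0],[12,417,0],[12,417,0],[12,417,0],[12,417,0],[12,417,0],[12,417,0],[12,417,0],[12,417,0],[12,417,0]], "turn": [6,12,18,24.2,24.2,24.2,24.2,24.2,24.2,24.2,24.2,24.2], "grip": 0, "grip_force": 30}}

```text
clock: 15.68
position: [0.5092, 0.2053, 0.1782]
ee_rot: [0.993, 0.115, 0.008, 0.004]
ft_force: [-0.1, -0.9, -0.0]
grip_width: -0.003
```

```bash
cat > st.py <<'E'
from h import *
tr=np.load('tray.npy');o=manip.get_obs();q=o['position']
print(q.round(4),'tray',(totray(q,tr)*1000).round(1),'yaw',np.degrees(2*np.arctan2(o['ee_rot'][1],o['ee_rot'][0])).round(1),o['joint_pos'].round(2),o['ft_force'].round(1),o['grip_width'].round(3))
def lid(p):
    "lid angle from yellow mask, tray pose fixed"
    h=hsv(p); m=(h[...,0]>18)&(h[...,0]<35)&(h[...,1]>120); m&=sil(p,[place(box(-90,90,20,135,0,120),*tr[:3])])>.5
    c=lambda th:np.abs(sil(p,[place(b,*tr[:3]) for b in tray_parts(th)[3:]])-m).sum()
    a=np.linspace(-.1,2,211); f=[c(x) for x in a]; return a[int(np.argmin(f))].round(2),min(f)/max(m.sum(),1),m.sum()
E
python3 - <<'E'
from st import *
print(lid(manip.camera('side')),lid(manip.camera('top')))
E
```

```text
Traceback (most recent call last):
  File "st.py", line 3, in <module>
    print(q.round(4),'tray',(totray(q,tr)*1000).round(1),'yaw',np.degrees(2*np.arctan2(o['ee_rot'][1],o['ee_rot'][0])).round(1),o['joint_pos'].round(2),o['ft_force'].round(1),o['grip_width'].round(3))
                                                                                                                                                                               ^^^^^^^^^^^^^^^^^^^^^
AttributeError: 'float' object has no attribute 'round'
```

```bash
sed -i "s/,o\['grip_width'\].round(3))/,o['grip_width'])/" st.py
python3 - <<'E'
from st import *
print(lid(manip.camera('side')),lid(manip.camera('top')))
E
```

```text
[0.5092 0.2053 0.1782] tray [ -1.4 171.1] yaw 13.3 [ 0.13  0.26 -0.69  1.72  0.19  1.21 -1.96] [-0.1 -0.9 -0. ] -0.0025501025807986443
(np.float64(1.74), np.float64(0.35882352941176465), np.int64(700)) (np.float64(1.63), np.float64(0.1423083325010819), np.int64(589))
```

Request:
{"method": "jog_arm", "body": {"translation": [[0,0,-40],[0,0,-75],[0,0,-94],[0,0,-94],[0,0,-94],[0,0,-94]], "turn": [0,0,0,0,0,0]}}

```text
clock: 16.28
position: [0.5113, 0.2011, 0.0859]
ee_rot: [0.994, 0.112, 0.009, 0.005]
ft_force: [0.5, 1.2, 0.5]
grip_width: -0.002
```

Run:
```python
from st import *
for y,z in((132,84),(114,84),(100,79),(89,69),(81,56),(78,41)): print(y,z,((np.append(fromtray([0,y/1000],tr),z/1000)-q)*1000).round(1))
```

```text
[0.5113 0.2011 0.0859] tray [ -0.3 166.5] yaw 12.9 [ 0.1   0.36 -0.66  1.81  0.28  1.04 -2.02] [0.5 1.2 0.5] -0.002387872428614368
132 84 [  8.  -33.6  -1.9]
114 84 [ 12.  -51.1  -1.9]
100 79 [ 15.2 -64.8  -6.9]
89 69 [ 17.6 -75.5 -16.9]
81 56 [ 19.4 -83.3 -29.9]
78 41 [ 20.1 -86.2 -44.9]
```

Request:
{"method": "jog_arm", "body": {"translation": [[2,-10,-1],[5,-20,-2],[7,-29,-2],[8.5,-36,-2],[10,-43,-2],[11.5,-49,-2],[12.7,-54,-3.5],[14,-59.5,-5],[15.2,-64.8,-7],[16.4,-70,-12],[17.6,-75.5,-17],[17.6,-75.5,-17]], "turn": [0,0,0,0,0,0,0,0,0,0,0,0]}}

```text
clock: 17.28
position: [0.5286, 0.1238, 0.0675]
ee_rot: [0.994, 0.111, 0.009, 0.006]
ft_force: [-0.4, -0.6, -0.5]
grip_width: -0.001
```

Run:
```python
from st import *
print(lid(manip.camera('side')),lid(manip.camera('top')))
for y,z in((89,69),(81,56),(78,48),(78,41)): print(y,z,((np.append(fromtray([0,y/1000],tr),z/1000)-q)*1000).round(1))
```

```text
[0.5286 0.1238 0.0675] tray [-0.7 87.4] yaw 12.8 [ 0.21  0.37 -0.63  1.85  0.27  1.   -1.87] [-0.4 -0.6 -0.5] -0.0010655422409345642
(np.float64(0.09), np.float64(0.335354365209771), np.int64(1432)) (np.float64(1.45), np.float64(270.94117647058823), np.int64(0))
89 69 [0.3 1.7 1.5]
81 56 [  2.1  -6.1 -11.5]
78 48 [  2.8  -9.  -19.5]
78 41 [  2.8  -9.  -26.5]
```

Request:
{"method": "jog_arm", "body": {"translation": [[1,-3,-6],[2,-6,-12],[2.5,-8,-17],[2.8,-9,-21],[2.8,-9,-24],[2.8,-9,-26.5],[2.8,-9,-27.5],[2.8,-9,-27.5]], "turn": [0,0,0,0,0,0,0,0]}}

```text
clock: 18.05
position: [0.5312, 0.1161, 0.0416]
ee_rot: [0.994, 0.112, 0.009, 0.006]
ft_force: [-5.1, -3.0, 11.0]
grip_width: 0.004
```

Run:
```python
from st import *
print(lid(manip.camera('side')))
```

```text
[0.5312 0.1161 0.0416] tray [ 0.2 79.3] yaw 12.8 [ 0.21  0.41 -0.61  1.86  0.3   0.95 -1.88] [-5.1 -3.  11. ] 0.004065710735941421
(np.float64(-0.1), np.float64(0.4432633174903324), np.int64(1151))
```

The tip met resistance at z = 41.6 mm with 11 N, which is the height of the shut lid. I retreat and check.

Request:
{"method": "jog_arm", "body": {"translation": [[0,0,20],[0,0,60],[0,0,100],[-30,-60,150],[-80,-150,150],[-80,-200,150],[-80,-240,150],[-80,-280,150],[-80,-320,150],[-80,-320,150],[-80,-320,150],[-80,-320,150]], "turn": [0,0,0,0,0,0,0,0,0,0,0,0]}}

```text
clock: 19.1
position: [0.4492, -0.2108, 0.1916]
ee_rot: [0.994, 0.108, 0.008, 0.007]
ft_force: [-1.4, -0.6, 0.5]
grip_width: -0.002
```

Request:
{"method": "jog_arm", "body": {"translation": [[-100,-300,30],[-100,-300,30],[-100,-300,30],[-100,-300,30],[-100,-300,30],[-100,-300,30],[-100,-300,30],[-100,-300,30],[-100,-300,30],[-100,-300,30],[-100,-300,30],[-100,-300,30]], "turn": [0,0,0,0,0,0,0,0,0,0,0,0]}}

```text
clock: 20.1
position: [0.3503, -0.5094, 0.2215]
ee_rot: [0.994, 0.109, 0.008, 0.006]
ft_force: [0.1, 0.5, 0.2]
grip_width: -0.001
```

Run:
```python
from st import *
t=manip.camera('top');s=manip.camera('side')
print(lid(t),lid(s))
# yellow top face quad at lid shut
for p in(t,s):
    h=hsv(p); m=((h[...,0]>18)&(h[...,0]<35)&(h[...,1]>120)); m=comp(m,proj(p,np.append(fromtray([0,.083],tr),.0415))[0])
    for th in(-.02,0,.03,.06,.1,.2,.3):
        S=sil(p,[place(b,*tr[:3]) for b in tray_parts(th)[3:]]); print(th,round(2*np.minimum(S,m).sum()/(S.sum()+m.sum()),3),end=' ')
    print('whites on tray',[(a,(totray(ray(p,c,.044),tr)*1000).round()) for a,c in whites(p,tr)])
pt=padmask(t,(363,220),40);print('pad',fit([t],[pt],PAD,[.498,-.211,-.2],[.005,.005,.05]))
for n in('tape','jar','carton','mug','marker'):
    r=manip.pinpoint(t,n);print(n,r and np.round(r[0]['at']))
for r in manip.outline_of(t,'black')[:12]: print('black',round(r['confidence'],2),r['extent'])
p=t;g=cv2.cvtColor(t['frame'],0*0+cv2.COLOR_RGB2GRAY)
print(cv2.resize(g[215:260,415:470],None,fx=.5,fy=.5,interpolation=cv2.INTER_AREA))
```

```text
[ 0.3503 -0.5094  0.2215] tray [-316.1 -489.9] yaw 12.5 [ 1.02  0.31 -0.15  1.51  0.04  1.3  -0.49] [0.1 0.5 0.2] -0.00075069441707343
(np.float64(-0.1), np.float64(0.08297193003075355), np.int64(2002)) (np.float64(-0.1), np.float64(0.15657560095167775), np.int64(1434))
-0.02 0.957 0 0.956 0.03 0.955 0.06 0.954 0.1 0.953 0.2 0.943 0.3 0.923 whites on tray []
-0.02 0.905 0 0.899 0.03 0.892 0.06 0.885 0.1 0.876 0.2 0.857 0.3 0.841 whites on tray [(np.int32(44), array([ -29., -107.])), (np.int32(112), array([-22.,  60.]))]
pad (array([ 0.49746455, -0.21534818, -0.20628371]), np.float64(0.11533178243048632))
tape [389. 121.]
jar [153. 116.]
carton [202. 104.]
mug [297. 114.]
marker [169. 268.]
black 0.48 [435.2, 229.1, 446.6, 244.1]
[[106  68  64  83 134 133 133  96  50  34  37  33  71 127 134 120  54  27
   33  52  43  39  70  57  36  38  38  36]
 [108  38  52  35  68 125 107  13  38  48 121  94  28  98 136 104  11  38
   54 130 114  39  39  72  35  38  39  34]
 [120  82 131  99  32 108  73   6  39  72 135 137  39  66 143  74   2  39
   58 134 133  46  29  85  34  37  39  35]
 [131  78 
[... 1513 characters left out ...]
 37 122 140 137 136 134 132 133 135 136 135 134 136 139 140 141 143 142
  139 138 126 123  73  80  81  52  39  38]
 [ 37 112 131  87  81 112 131 136 138 137 139 125 124 126 131 142 141 141
  138  62  46  36  36  50  78  59  39  38]
 [ 38  96  74  35  37  36  70 137 135 135  82  35  39  36  46 110 138 135
   68  15  36  53  75  38  33  65  38  38]
 [ 38  80  90  58 121  74  33 120 140  87  10  38  44  88  59  38 122 106
   32  26  32 120 136  88  11  58  37  37]
 [ 38  65  99  95 134 122  32  88 136  55  14  38  92 137 131  30  98 106
   31  23  34 100 129  90  11  60  37  37]
 [ 37  62 113  54 114  80  33 104 118  68  11  39  70 124 115  31  92 121
   64  15  35  39  65  39  30  79  37  38]]
```

The lid reads shut, but the side view reports a pale blob near tray (-22, 60) that the top view lacks. I check whether it is just glare.

Run:
```python
from st import *
s=manip.camera('side');t=manip.camera('top')
for a,c in whites(s,tr): print(a,c)
c=whites(s,tr)[-1][1].astype(int)
h=hsv(s); m=((h[...,1]<60)&(h[...,2]>150)).astype(int)
y,x=np.argwhere(m[c[1]-15:c[1]+16,c[0]-20:c[0]+21]).T
print(x.min()+c[0]-20,x.max()+c[0]-20,y.min()+c[1]-15,y.max()+c[1]-15)
for r in m[c[1]-14:c[1]+15:1,c[0]-22:c[0]+23]: print(''.join('.#'[v] for v in r))
print(s['frame'][c[1]-6:c[1]+7:3,c[0]-9:c[0]+10:3].tolist())
print([(round(r['confidence'],2),r['extent']) for r in manip.outline_of(s,'white1')],[(round(r['confidence'],2),r['extent']) for r in manip.outline_of(t,'white1')])
w=[-.022,.060]; q=np.append(fromtray(w,tr),.0415); print('top px',proj(t,q),t['frame'][tuple(proj(t,q)[0].astype(int)[::-1])])
print('lid outline in side',proj(s,[np.append(fromtray(v,tr),.0415) for v in((-.08,.053),(.08,.053),(.08,.113),(-.08,.113))]).round())
```

```text
[ 0.3493 -0.5106  0.2217] tray [-317.4 -490.8] yaw 12.4 [ 1.02  0.31 -0.15  1.51  0.04  1.3  -0.49] [0.5 1.1 0.7] -0.0015518328924103034
57 [292.14035088 191.01754386]
114 [264.56140351 239.24561404]
244 284 229 254
.............................................
.............................................
.............................................
##...........................................
..###.....#.###..............................
.....##..#.....##............................
.......##........##..........................
...................##........................
.....................###.....................
........................##...................
..........................##.................
............................#................
............................#................
............................#................
............................#................
............................##...............
..............................##.............
................................##...........
..................................###........
..........
[... 455 characters left out ...]
7, 204, 82], [219, 206, 84], [212, 201, 110], [170, 170, 165], [87, 127, 195], [57, 117, 200], [56, 116, 200]], [[220, 207, 84], [213, 200, 79], [219, 207, 85], [219, 206, 83], [214, 203, 97], [151, 156, 165], [57, 117, 201]], [[220, 207, 84], [220, 207, 84], [219, 206, 83], [219, 206, 84], [217, 204, 83], [128, 134, 157], [59, 118, 200]], [[220, 207, 84], [220, 207, 84], [220, 207, 84], [220, 207, 84], [220, 207, 84], [218, 207, 89], [196, 190, 137]], [[220, 207, 84], [220, 207, 84], [220, 208, 85], [219, 207, 84], [220, 208, 85], [220, 208, 85], [219, 207, 84]]]
[] []
top px [[230.24736989 212.04646889]] [212 205  71]
lid outline in side [[289. 248.]
 [229. 222.]
 [215. 240.]
 [276. 267.]]
```

The blob is only the antialiased edge between the yellow lid and the blue platform. At column 285 that edge sits on row 246, as predicted for a shut lid. No white glides show outside the trough, so I hand in.

```bash
python3 -c "
from workcell import manip
print(manip.hand_in())"
```

```text
the job is handed in; nothing more can be done
None
```

The job is done and handed in at about 20 s on the robot's clock, well under the 67 s limit.

- **Black glide:** I put it into the box of black glides first. In the side view it sits on top of the centre glide.
- **White glides:** I swept all four into the trough with the orange paddle, and the fingers never touched them. Three of them stand on edge there, which is below the height of the lid.
- **Paddle:** It stands upright on the bench within about 3 mm of where it started, with the yaw matching.
- **Lid:** It is shut. The fingertip met it at 41.6 mm with about 11 N, against 41.5 mm nominal, and in the side view the lid's edge lies where it should.
- **Other things:** The jar, carton, mug and marker were found where they began, within the detector's noise. The tape roll read about 5 pixels off, but the arm never went near it, so I take that as noise too.

**Checks that disagreed:**
- The automatic lid-angle fit is insensitive near shut and stuck at its lower bound (-0.1 rad), so I relied on the touch and the edge position.
- The side view reported pale blobs as possible whites on the tray. The one by the lid was the lid's edge. I did not check the other one, near the tray's open end, but it was there from the start.
- The final detector call found the black glide in the box with only 0.48 confidence.

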